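Decant M10 nuts into their jar through a welded sheet funnel

ROBOT

A 6-joint arm with a two-finger parallel gripper is mounted at the origin on the work surface. World frame = base frame: x ahead of the robot, y to its left, z up, the work surface at z = 0. Lengths are in m, angles in rad, forces in N, time in s.
With the tool pointing down it reaches from about 0.375 to 0.9 m from the base axis. Payload 3.1 kg.
Tool frame: the origin (TCP) lies midway between the tips of the shut fingers; the grasp point (between the pads) lies 19 mm behind it; x points along the fingers, z is the direction in which the jaws open and shut, and the axes are right-handed (so a half turn about x gives the same grasp; the last joint's range is limited). The gripper opens to 85 mm and grips with 20 to 120 N. Pads are 22 mm wide; open, the fingers measure 114 mm over their backs; the gripper's body (76 mm by 85 mm) begins 54 mm behind the grasp point. The pads swing forward as they close: fully open they stand 13 mm farther back than shut.
Start: joints at [-1.498, 0.527, 1.433, -0, 1.181, -0.178], TCP at [0.156, -0.605, 0.231] pointing down, gripper open.
Joint ranges: [-3.08, 3.08], [-0.75, 2.2], [0.22, 2.44], [-1.43, 4.57], [0, 2.65], [-2.85, 2.85]. Speed limits (rad/s): [2.79, 2.79, 3.14, 3.14, 3.14, 3.14].

INTERFACE

Orientations are given as a unit quaternion [x, y, z, w].
In Python, from station import status, snapshot, camera_params, ticket gives the robot as it stands.
- The arm moves only by the tool arm_command, never from a script. Its argument "series" is a list that holds one entry, the list of rows, each a list of 4 numbers: the shift along the tool's x, y, z in mm, then the turn about the tool's x in rad. A call has 1 to 10 rows; each row shifts and turns the commanded pose from where the row before left it, along the tool's axes as they then stand; what a row does not reach is not made up. A row lasts 1/10 s, in which the tool goes at most 50 mm and 8.59 degrees, less where a joint would pass 70% of its speed; a pose out of reach is approached as far as the arm can. A call is refused whole if a number of a shift passes 50 or a number of a turn 0.15, either way. A call with a gripper value outside its range is refused whole. "jaw" is the opening in per cent of the stroke, from 0 (shut) to 100 (fully open), set as the call begins (left out, the last holds). The fingers move at their own pace and stop on an object; "force" is the grip in N (left out, the last holds). Time passes only in rows, so rows that do not move let the fingers close. It gives the time, the measured TCP pose, the force and the opening at its end, in the units of the state.
- status.sense(): the state, without advancing time (a new reading comes with each control period).
- snapshot(name): name is "scene" or "top" or "wrist"; returns the picture (384x512x3 uint8, red, green, blue); there is no depth.
- camera_params(name): a dict with "fovy" (degrees; the focal length in pixels is half the picture's height over the tangent of half this angle, whatever the lens; pixels are square), "cx", "cy" (the principal point, pixels), "extrinsics" (4x4, takes a point from camera to world coordinates); the wrist camera has in their place "mount" (4x4, takes a point from camera to tool coordinates, whose origin is the TCP and whose axes are the tool frame's). Camera axes: x right, y down, z forward; pixel columns grow to the right and rows downward; lengths in m; the calibration is good to about 2 mm. A picture is of the moment at which its call begins: read the wrist's pose just before it. camera_params takes no time and is no camera call.
- ticket.sign_off(): hands the job in, once; it reports no verdict.
The state is a dict: "t": time; "q": joint angles; "qd": joint speeds; "tau": joint torques, N m; "tcp_pos": TCP position; "tool_rot": TCP orientation; "force": force on the tool from outside, world axes, zero at the start; "ft_torque": the same for the moment, N m; "finger_gap": opening from 0.0 (shut) to 1.0 (fully open).
Only numpy, scipy, OpenCV 4.12 (cv2) and the standard library are available. Lean on these libraries where they do the work, as an engineer would, in place of code of your own. Each camera call takes 0.05 s, during which the arm holds its last target. There are 200 camera calls.

TASK

Put the loose nuts away: move the hexagonal steel funnel from the full, red-banded jar over to the empty, blue-banded jar so that it sits flat in its mouth, then tip all eight nuts from the aluminium scoop through the funnel into that jar. Finally stand the empty scoop back upright on the bench and let go, leaving the funnel in the blue-banded jar. Set things down rather than dropping them, and leave the full jar, the spray can and the caliper where they stand.

Things in the scene. Friction and masses are not known exactly. Their poses are not given: they have to be found in the camera images.
- jar: the empty jar, to be filled: straight round clear plastic with a blue band 66 to 84 mm up, loose on the bench, 0.3 kg. 66 mm outer diameter, 95 mm high, open top, bore 59 mm, floor 5 mm thick. Origin: centre of its underside, z up
- jar_mouth (a point): centre of the empty jar's mouth, level with its rim (95 mm above its underside)
- full_jar: a jar of the same size with a red band, filled with brass nuts to about 50 mm, 0.55 kg; the funnel stands in it at the start. Origin: centre of its underside
- funnel: grey hexagonal funnel welded from sheet steel, 0.22 kg, z up. Origin: centre of the stem's lower end. Stem 22 mm long, 44 mm across flats outside, 51 across corners, bore 40. The flat collar above it (66 mm) rests on a jar's rim, origin then 73 mm above the jar's underside. Hopper opens up to the rim at z = 83 mm, 124 mm across flats inside, 149 over corners, walls at 54 degrees. Handle along -x
- funnel_grip (a point): where to hold the funnel, on its handle: a level flat bar along the funnel's x, 10 mm thick (along the funnel's y), 26 mm high, from the rim to 124 mm from the funnel's axis; this point is at funnel x = -100 mm, 70 mm above the funnel's origin, at mid height of the bar
- funnel_mouth (a point): centre of the funnel's wide mouth, level with its rim, 83 mm above the funnel's origin
- scoop: flat-bottomed aluminium scoop, 0.14 kg, eight nuts lie in it in one layer. Origin: on the underside, mid floor; x to the open nose (no lip), -x to the handle, z up. Floor 2.5 mm thick, 74 wide, from x = -45 to 47 mm; walls 40 mm high at the back, 10 at the nose. Slippery: nuts begin to slide at 15 to 23 degrees of slope, so carry it level; nose down about 45 degrees empties it
- scoop_grip (a point): where to hold the scoop: on its black handle, a straight flat-sided bar along the scoop's x, 14 mm thick (along the scoop's y), 22 mm high, from x = -45 mm to -123 mm; this point is at x = -78 mm, 45 mm above the underside, at mid height of the bar
- scoop_nose (a point): middle of the scoop's open front edge, on the floor's upper face (x = 47 mm, 2.5 mm above the underside)
- spray_can: white and red spray can, 66 mm diameter, 200 mm high, a bystander. Origin: centre of its underside
- caliper: steel caliper lying flat, 235 mm long along its x, a bystander. Origin: underside, mid length
- nut_1: one of the eight loose M10 hexagon nuts, steel, 17 mm across flats, 20 mm across corners, 8 mm thick, 11 g. Origin: centre of its lower face
- nut_2: one of the eight loose M10 hexagon nuts, steel, 17 mm across flats, 20 mm across corners, 8 mm thick, 11 g. Origin: centre of its lower face
- nut_3: one of the eight loose M10 hexagon nuts, steel, 17 mm across flats, 20 mm across corners, 8 mm thick, 11 g. Origin: centre of its lower face
- nut_4: one of the eight loose M10 hexagon nuts, steel, 17 mm across flats, 20 mm across corners, 8 mm thick, 11 g. Origin: centre of its lower face
- nut_5: one of the eight loose M10 hexagon nuts, steel, 17 mm across flats, 20 mm across corners, 8 mm thick, 11 g. Origin: centre of its lower face
- nut_6: one of the eight loose M10 hexagon nuts, steel, 17 mm across flats, 20 mm across corners, 8 mm thick, 11 g. Origin: centre of its lower face
- nut_7: one of the eight loose M10 hexagon nuts, steel, 17 mm across flats, 20 mm across corners, 8 mm thick, 11 g. Origin: centre of its lower face
- nut_8: one of the eight loose M10 hexagon nuts, steel, 17 mm across flats, 20 mm across corners, 8 mm thick, 11 g. Origin: centre of its lower face
Mind the look-alikes: they are no part of the job. What is shaped like the scoop but purple is not meant.

How it is judged:
By the outcome, as a careful person would: the job done as asked, in the order asked, and still so for the second after the job is handed in, with the robot touching nothing.
It also fails if it takes over 72 s, if anything falls off the work surface, if the arm or the gripper's body presses on something with over 40 N, if the wrist force passes 120 N, or if a joint passes its speed limit or range.

## Working session

There is one attempt and no reset: what is moved stays moved. The work goes in short steps, Python scripts to look and compute and a tool call to move; the robot and the scene stay as the last step left them, time stands still between calls to the robot, and variables do not carry over. Pictures are saved under pics/ and viewed, about 8 in all and at most 12, crops included, and the job is handed in when it is done.

Besides the shell and the picture viewer there is one more tool, called after "Call:" as name(argument=value, ...) on one line, values as JSON. arm_command: Moves the arm, as the interface text tells. Its arguments: {"type":"object","properties":{"series":{"type":"array"},"jaw":{"type":"number"},"force":{"type":"number"}},"required":["series"]}

```bash
mkdir -p pics; ls; cat > h.py <<'E'
import numpy as np, cv2
from scipy.spatial.transform import Rotation as R
from station import status, snapshot, camera_params, ticket
def cam(n,s=None):
    p=camera_params(n); 
    if n=='wrist':
        s=s or status.sense(); T=np.eye(4); T[:3,:3]=R.from_quat(s['tool_rot']).as_matrix(); T[:3,3]=s['tcp_pos']; E=T@np.array(p['mount'])
    else: E=np.array(p['extrinsics'])
    return 192/np.tan(np.radians(p['fovy']/2)),p['cx'],p['cy'],E
def pix2w(c,u,v,z):
    f,cx,cy,E=c; d=E[:3,:3]@np.array([(u-cx)/f,(v-cy)/f,1]); o=E[:3,3]; return o+d*(z-o[2])/d[2]
def w2pix(c,P):
    f,cx,cy,E=c; q=E[:3,:3].T@(np.atleast_2d(P)-E[:3,3]).T; return np.c_[cx+f*q[0]/q[2],cy+f*q[1]/q[2]]
def shot(n,out,crop=None,k=1):
    s=status.sense(); c=cam(n,s); im=snapshot(n)[...,::-1]
    cv2.imwrite('pics/raw_'+out,im)
    if crop: x0,y0,x1,y1=crop; im=im[y0:y1,x0:x1]
    cv2.imwrite('pics/'+out,cv2.resize(im,None,fx=k,fy=k,interpolation=cv2.INTER_CUBIC)); return c
E
python3 - <<'E'
from h import *
for n in('top','scene'):
    c=shot(n,n+'1.png',k=1.5625); print(n,c, {k:v for k,v in camera_params(n).items() if k!='extrinsics'})
print(status.sense()); print(camera_params('wrist'))
E
```

```text
pics
top (np.float64(354.3158288968823), 249.6200073532536, 194.46466012738207, array([[-0.01415604, -0.9908395 ,  0.13430072,  0.42766969],
       [-0.99989032,  0.01344295, -0.00621501, -0.12130532],
       [ 0.00435268, -0.13437397, -0.99092113,  0.96358479],
       [ 0.        ,  0.        ,  0.        ,  1.        ]])) {'fovy': 56.90559092221987, 'cx': 249.6200073532536, 'cy': 194.46466012738207}
scene (np.float64(405.51449020942846), 245.86904644030096, 194.28853388940126, array([[-0.03114495,  0.71065262, -0.70285336,  1.25035136],
       [ 0.99933899,  0.03533177, -0.00855904, -0.09954501],
       [ 0.01875055, -0.70265534, -0.71128327,  0.83677607],
       [ 0.        ,  0.        ,  0.        ,  1.        ]])) {'fovy': 50.67254525947364, 'cx': 245.86904644030096, 'cy': 194.28853388940126}
{'t': 0.1, 'q': array([-1.49752022e+00,  5.28358317e-01,  1.43376728e+00,  5.35027282e-06,
        1.18140079e+00, -1.78497296e-01]), 'qd': array([-1.56651111e-03, -2.35049544e-03, -3.34369969e-03,  3.20085673e-04,
        1.70421499e-03,  2.90449460e-06]), 'tau': array([-4.14948954e-05, -4.43304777e+01, -1.78586876e+01, -3.36569074e-04,
        3.88103857e-03, -1.53800556e-05]), 'tcp_pos': array([ 0.15568529, -0.60464019,  0.23044281]), 'tool_rot': array([ 0.43377585,  0.55927594, -0.43275714,  0.55836385]), 'force': array([-0.55832066,  0.1775553 ,  0.63097503]), 'ft_torque': array([0.04765007, 0.01025051, 0.00330988]), 'finger_gap': 1.0035487188175642}
{'fovy': 68.90245065233889, 'cx': 249.61226972806313, 'cy': 195.01161351888214, 'mount': array([[-6.18296547e-04, -2.76559931e-01,  9.60996473e-01,
        -1.41780979e-01],
       [ 2.71038214e-04, -9.60996668e-01, -2.76559813e-01,
         7.05787051e-02],
       [ 9.99999772e-01,  8.94707899e-05,  6.69139232e-04,
         3.83440654e-04],
       [ 0.00000000e+00,  0.00000000e+00,  0.00000000e+00,
         1.00000000e+00]])}
```

View pics/top1.png

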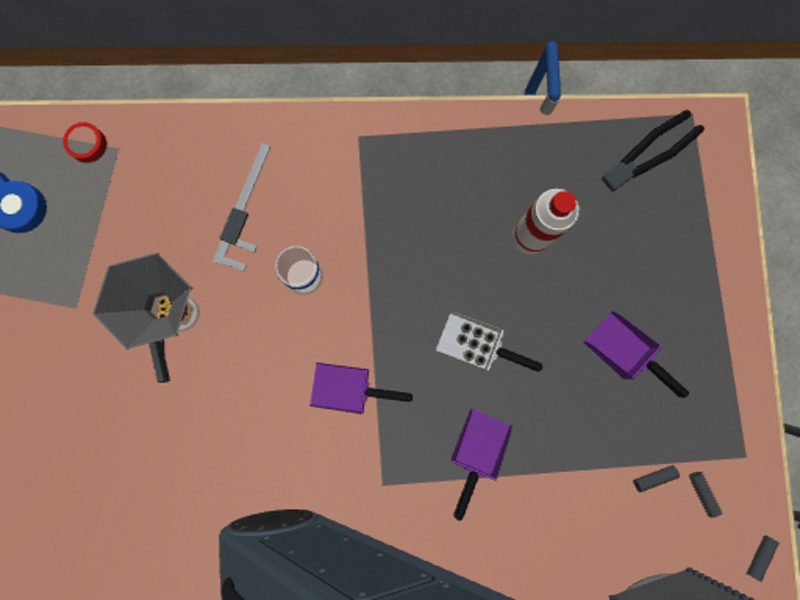

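View pics/scene1.png

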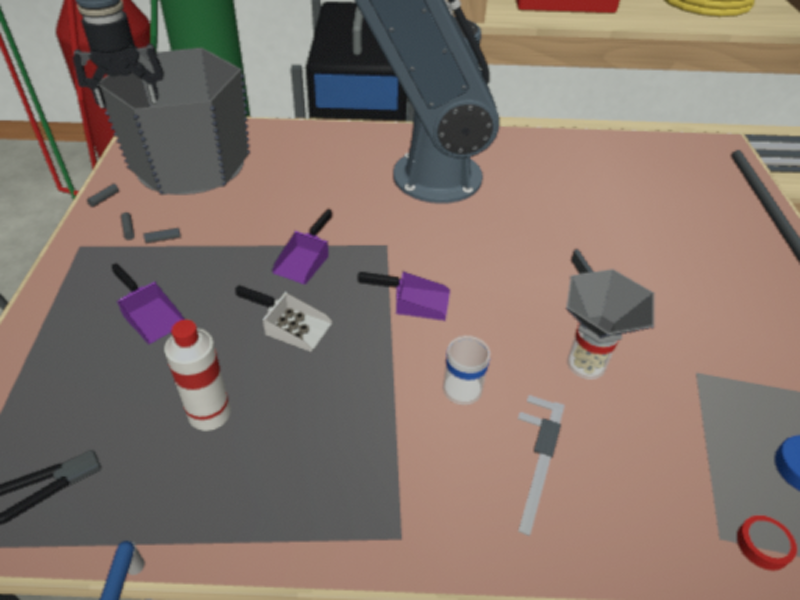

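```bash
python3 - <<'E'
import cv2,numpy as np
t=cv2.imread('pics/raw_top1.png'); s=cv2.imread('pics/raw_scene1.png')
def grid(im,x0,y0,x1,y1,k):
    c=cv2.resize(im[y0:y1,x0:x1],None,fx=k,fy=k,interpolation=cv2.INTER_CUBIC)
    for x in range(-(-x0//10)*10,x1,10):
        cv2.line(c,((x-x0)*k,0),((x-x0)*k,4 if x%50 else 10),(0,255,255),1)
        if x%20==0: cv2.putText(c,str(x),((x-x0)*k-9,18),0,.33,(0,255,255),1)
    for y in range(-(-y0//10)*10,y1,10):
        cv2.line(c,(0,(y-y0)*k),(5,(y-y0)*k),(0,255,255),1); cv2.putText(c,str(y),(7,(y-y0)*k+4),0,.33,(0,255,255),1)
    return c
o=np.zeros((600,800,3),np.uint8)
def put(c,x,y): o[y:y+c.shape[0],x:x+c.shape[1]]=c
put(grid(t,55,155,215,245,4),0,0)
put(grid(t,275,195,350,242,5),0,362)
put(grid(s,355,155,425,245,4)[:238],380,362)
cv2.imwrite('pics/comp.png',o)
E
```

```text
(no output)
```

View pics/comp.png

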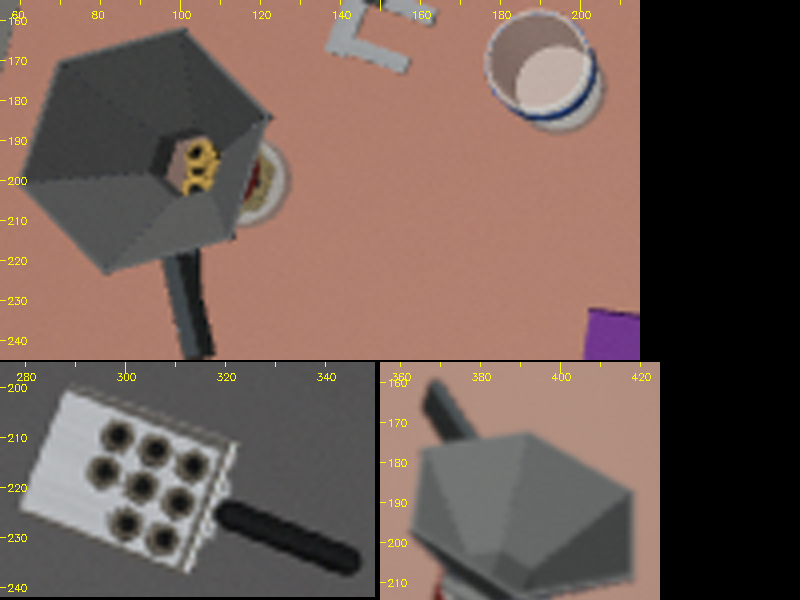

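```bash
python3 - <<'E'
from h import *
from scipy.optimize import least_squares
c=cam('top')
rim=np.array([pix2w(c,*p,.156) for p in [(101.2,162.5),(69.5,170.5),(60.5,201.2),(81.7,223),(113.5,214.2),(122.5,184.5)]])
print('rim',rim.round(4)); print(rim.mean(0), np.linalg.norm(rim[:3]-rim[3:],axis=1))
m=(rim[3]+rim[4])/2; d=m-rim.mean(0); print('handle dir',np.degrees(np.arctan2(d[1],d[0])))
for p in [(98,217),(106,242.5)]: print('handle',pix2w(c,*p,.156)) # top 
print('jar',pix2w(c,190,171,.095), [pix2w(c,*p,.095).round(4)[:2] for p in [(176.5,171),(203.7,171),(190,157.5),(190,184.5)]])
print('fulljar base rear edge',pix2w(c,119,211,0),pix2w(c,127.5,200,0))
n=[pix2w(c,288,201,.0125),pix2w(c,279.4,224.2,.0125)];b=[pix2w(c,322.6,211.2,.04),pix2w(c,312.6,236.8,.04)]
print('scoop nose',n,np.linalg.norm(n[0]-n[1]),'back',b,np.linalg.norm(b[0]-b[1]))
h=[pix2w(c,319,224.6,.056),pix2w(c,345,235,.056)];print('handle',h)
for a in [np.mean(n,0)-np.mean(b,0),h[0]-h[1],np.mean(n,0)-h[1]]: print(np.linalg.norm(a[:2]),np.degrees(np.arctan2(a[1],a[0])))
s=status.sense(); print(R.from_quat(s['tool_rot']).as_matrix().round(3))
E
```

```text
rim [[0.6168 0.2175 0.156 ]
 [0.5988 0.29   0.156 ]
 [0.5274 0.3067 0.156 ]
 [0.4769 0.2558 0.156 ]
 [0.4959 0.1845 0.156 ]
 [0.5643 0.1663 0.156 ]]
[0.54669021 0.2368041  0.156     ] [0.14500374 0.14735324 0.14511424]
handle dir -164.54504597161127
handle [0.49004422 0.21945918 0.156     ]
handle [0.43223015 0.19896967 0.156     ]
jar [0.60646902 0.02111827 0.095     ] [array([0.6069, 0.0548]), array([ 0.606, -0.013]), array([0.6409, 0.0214]), array([0.5723, 0.0208])]
fulljar base rear edge [0.51765975 0.22892249 0.        ] [0.54752213 0.2067829  0.        ]
scoop nose [array([ 0.53733619, -0.23076615,  0.0125    ]), array([ 0.47509559, -0.20591753,  0.0125    ])] 0.06701750909478557 back [array([ 0.5060754 , -0.31738444,  0.04      ]), array([ 0.43996415, -0.28867384,  0.04      ])] 0.07207631806048787
handle [array([ 0.4704941 , -0.30333398,  0.056     ]), array([ 0.4431405 , -0.36857391,  0.056     ])]
0.09096109631056146 68.59559083365941
0.07074226577205314 67.25281550761628
0.1629361235712733 67.22475209864287
[[-0.     0.968  0.249]
 [ 0.002  0.249 -0.968]
 [-1.     0.    -0.002]]
```

The tool can only turn about its own vertical axis, so tipping needs some thought. I'll head towards the funnel and test how the arm behaves at its reach limit.

Call:
arm_command(series=[[[-45,0,0,0],[-45,5,0,0],[0,32,-37,0],[0,32,-37,0],[0,32,-37,0],[0,32,-37,0],[0,32,-37,0],[0,32,-37,0],[0,32,-37,0],[0,32,-37,0]]])

```text
t: 1.1
tcp_pos: [0.335, -0.2515, 0.3211]
tool_rot: [0.434, 0.559, -0.433, 0.559]
force: [1.2, 0.4, 0.2]
finger_gap: 0.998
```

Call:
arm_command(series=[[[0,32,-37,0],[0,32,-37,0],[0,32,-37,0],[0,0,0,0],[0,-40,0,0],[0,-40,0,0],[0,-40,0,0],[0,-40,0,0],[0,-40,0,0],[0,0,0,0]]])

```text
t: 2.1
tcp_pos: [0.2024, -0.1732, 0.321]
tool_rot: [0.436, 0.557, -0.437, 0.556]
force: [-0.1, -0.6, -0.1]
finger_gap: 0.998
```

Call:
arm_command(series=[[[0,-40,0,0],[0,-40,0,0],[0,-40,0,0],[0,0,0,0]]])

```text
t: 2.5
tcp_pos: [0.0856, -0.2047, 0.3218]
tool_rot: [0.437, 0.555, -0.439, 0.555]
force: [1.6, -0.5, 0.4]
finger_gap: 1.002
```

```bash
python3 -c "
from h import *
s=status.sense();print(s['q'],s['tcp_pos']);print(R.from_quat(s['tool_rot']).as_matrix().round(3))"
```

```text
[-1.69569605e+00 -2.56543961e-01  2.12632401e+00 -2.01633537e-03
  1.26879166e+00 -3.58838806e-01] [ 0.08559877 -0.20467039  0.32184523]
[[-0.002  0.973  0.232]
 [-0.003  0.232 -0.973]
 [-1.    -0.003  0.002]]
```

Call:
arm_command(series=[[[40,0,0,0],[40,0,0,0],[40,0,0,0],[30,0,0,0],[0,0,0,0]]])

```text
t: 3.0
tcp_pos: [0.0909, -0.2019, 0.1694]
tool_rot: [0.435, 0.56, -0.431, 0.558]
force: [-0.2, 0.1, 0.5]
finger_gap: 1.003
```

```bash
python3 -c "
from h import *
s=status.sense();print(s['q'],s['tcp_pos']);print(R.from_quat(s['tool_rot']).as_matrix().round(3))"
```

```text
[-1.67306683e+00  1.31981977e-01  2.43675412e+00  3.44697662e-04
  5.80414705e-01 -3.55177898e-01] [ 0.09091816 -0.20190524  0.16938102]
[[ 0.001  0.968  0.25 ]
 [ 0.007  0.25  -0.968]
 [-1.     0.003 -0.007]]
```

Call:
arm_command(series=[[[30,0,0,0],[30,0,0,0],[0,0,0,0]]])

```text
t: 3.3
tcp_pos: [0.101, -0.2252, 0.1269]
tool_rot: [0.437, 0.566, -0.429, 0.553]
force: [0.3, 0.2, 0.1]
finger_gap: 0.998
```

```bash
python3 -c "
from h import *
s=status.sense();print(s['q'],s['tcp_pos']);print(R.from_quat(s['tool_rot']).as_matrix().round(3))"
```

```text
[-1.60418055  0.33284792  2.43802771 -0.02207608  0.39093901 -0.26708323] [ 0.10104377 -0.22520274  0.1268711 ]
[[-0.008  0.968  0.251]
 [ 0.02   0.251 -0.968]
 [-1.    -0.002 -0.022]]
```

Pushing past the reach limit leaves a small lasting tilt (about 1.2° here). So a tool tilted by ~β at the limit, then turned 180° about its own x, can pitch the held scoop by 2β. First I'll do the funnel, with the tool (nearly) vertical.

```bash
cat >> h.py <<'E'
def go(target,yaw=None):
    s=status.sense(); M=R.from_quat(s['tool_rot']).as_matrix(); d=M.T@(np.array(target)-s['tcp_pos'])*1000
    print('tool shift mm',d.round(1),'norm',np.linalg.norm(d).round(1),'tool y deg',np.degrees(np.arctan2(M[1,1],M[0,1])).round(2),'tilt',np.degrees(np.arccos(-M[2,0])).round(2))
    return d
E
python3 -c "
from h import *
c=cam('top')
print(pix2w(c,98,219.5,.156),pix2w(c,103,244,.156),pix2w(c,162/1.5625,381/1.5625,.13))
go([.40,.0,.33]); go([.45,.21,.25])"
```

```text
[0.48435205 0.21921325 0.156     ] [0.42897405 0.20558261 0.156     ] [0.42936251 0.21454317 0.13      ]
tool shift mm [-200.8  345.5 -147.2] norm 425.9 tool y deg 14.57 tilt 1.25
tool shift mm [-116.9  446.9 -336.1] norm 571.3 tool y deg 14.57 tilt 1.25
```

Call:
arm_command(series=[[[-40,20,-5,0],[-40,38,-10,0],[-35,40,-18,0],[-30,38,-19,0],[-20,42,-19,0],[-15,42,-19,0],[-11,42,-19,0],[-10,42,-19,0],[0,42,-19,0],[0,25,-40,0]]])

```text
t: 4.3
tcp_pos: [0.4073, 0.0416, 0.3253]
tool_rot: [0.437, 0.563, -0.429, 0.555]
force: [0.5, 0.1, 0.2]
finger_gap: 0.996
```

Call:
arm_command(series=[[[0,15,-43,0],[0,20,-43,0],[20,20,-40,0],[30,20,-25,0],[34,0,0,0],[0,0,0,0],[0,0,0,0]]])

```text
t: 5.0
tcp_pos: [0.4386, 0.2063, 0.2425]
tool_rot: [0.436, 0.565, -0.43, 0.553]
force: [1.1, -0.1, -0.4]
finger_gap: 1.002
```

```bash
python3 -c "
from h import *
print(status.sense()['tcp_pos']);go([.4503,.2101,.124]);shot('wrist','w1.png',k=1.5625)"
```

```text
[0.43864365 0.20625454 0.24254014]
tool shift mm [118.5  12.6   1.4] norm 119.2 tool y deg 14.48 tilt 1.1
```

View pics/w1.png

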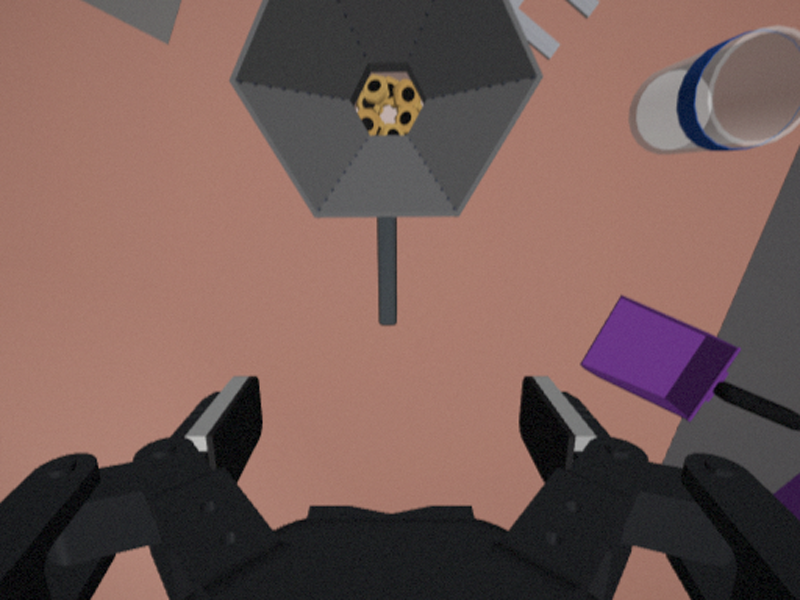

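```bash
python3 -c "
from h import *
c=cam('wrist');k=1.5625
P=[pix2w(c,u/k,v/k,.156) for u,v in [(232,77),(541,77),(317,215),(458,215),(388,325),(387,217)]]
for p in P: print(p.round(4))
cc=(P[0]+P[1])/2; print('centre',cc,np.linalg.norm(P[0]-P[1]),np.linalg.norm(P[2]-P[3]))
d=cc-P[4]; a=np.arctan2(d[1],d[0]); print('ang',np.degrees(a),np.linalg.norm(d))
d=P[1]-P[0];print(np.degrees(np.arctan2(d[1],d[0]))+90)
g=cc-.1*np.array([np.cos(a),np.sin(a),0]);print('grip',g);go([g[0],g[1],.124])
# blue jar
u=[(722,90)];print('jar rim c',pix2w(c,762/k,87/k,.095))
"
```

```text
[0.5342 0.3093 0.156 ]
[0.5703 0.1674 0.156 ]
[0.4811 0.2568 0.156 ]
[0.4993 0.1865 0.156 ]
[0.4325 0.2065 0.156 ]
[0.4892 0.2215 0.156 ]
centre [0.55224517 0.23833902 0.156     ] 0.14639842258114694 0.07253487790291638
ang 14.9010036022106 0.12390178246298485
14.240947343959903
grip [0.45560801 0.21262404 0.156     ]
tool shift mm [119.1  17.   -0.2] norm 120.3 tool y deg 14.44 tilt 1.07
jar rim c [0.61366071 0.02457129 0.095     ]
```

Call:
arm_command(series=[[[30,4,0,0],[30,4,0,0],[30,4,0,0],[20,3,0,0],[9,0,0,0],[0,0,0,0],[0,0,0,0]]])

```text
t: 5.75
tcp_pos: [0.4547, 0.2119, 0.123]
tool_rot: [0.437, 0.564, -0.429, 0.553]
force: [-0.5, -0.3, 0.2]
finger_gap: 0.995
```

Call:
arm_command(series=[[[0,0,0,0],[0,0,0,0],[0,0,0,0],[0,0,0,0],[0,0,0,0],[0,0,0,0],[0,0,0,0],[0,0,0,0]]], jaw=0, force=100)

```text
t: 6.55
tcp_pos: [0.4539, 0.2121, 0.1215]
tool_rot: [0.437, 0.565, -0.43, 0.553]
force: [-0.3, 1.0, 1.8]
finger_gap: 0.102
```

Call:
arm_command(series=[[[-8,0,0,0],[-15,0,0,0],[-20,0,0,0],[-20,0,0,0],[-10,0,0,0],[0,0,0,0],[0,0,0,0]]])

```text
t: 7.25
tcp_pos: [0.4536, 0.2106, 0.1938]
tool_rot: [0.436, 0.565, -0.43, 0.553]
force: [0.1, 0.2, -2.5]
finger_gap: 0.103
```

```bash
python3 -c "
from h import *
s=status.sense();print(s['tcp_pos'],s['finger_gap'],s['force'],s['ft_torque']);go([.5,.03,.2])
cv2.imwrite('pics/x.png',0*snapshot('top')) 
a=cv2.resize(snapshot('wrist')[...,::-1],(480,360));b=snapshot('scene')[...,::-1][100:260,260:440]
o=np.zeros((360,800,3),np.uint8);o[:,:480]=a;o[:284,480:]=cv2.resize(b,(320,284));cv2.imwrite('pics/w2.png',o)"
```

```text
[0.45357846 0.21061045 0.19382337] 0.10263424026109276 [ 0.07627642  0.15460041 -2.4531834 ] [-0.07301127  0.17124236  0.02597493]
tool shift mm [-9.700e+00 -1.000e-01  1.863e+02] norm 186.6 tool y deg 14.42 tilt 1.11
```

View pics/w2.png

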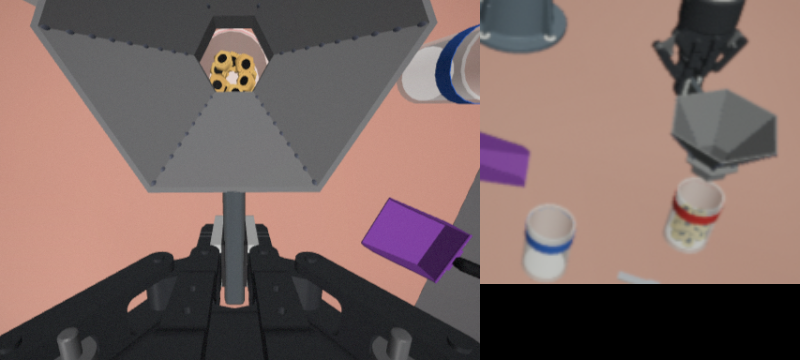

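Call:
arm_command(series=[[[-1,1,15,0],[-1,1,30,0],[-1,1,40,0],[-1,1,40,0],[-1,1,40,0],[0,1,30,0],[0,0,18,0],[0,0,9,0],[0,0,0,0],[0,0,0,0]]])

```text
t: 8.4
tcp_pos: [0.5146, -0.002, 0.1946]
tool_rot: [0.436, 0.565, -0.43, 0.552]
force: [-0.5, 0.2, -2.0]
finger_gap: 0.104
```

```bash
python3 -c "
from h import *
s=status.sense();print(s['tcp_pos'],s['tool_rot']);go([.5145,-.0027,.2])
T=snapshot('top')[...,::-1];S=snapshot('scene')[...,::-1];cv2.imwrite('pics/raw_t3.png',T);cv2.imwrite('pics/raw_s3.png',S)
o=np.zeros((600,800,3),np.uint8)
a=cv2.resize(T[130:230,140:240],(400,400),interpolation=2);b=cv2.resize(S[155:255,245:345],(400,400),interpolation=2)
o[:400,:400]=a;o[:400,400:]=b;cv2.imwrite('pics/c3.png',o[:400])"
```

```text
[ 0.51463936 -0.00200844  0.1946207 ] [ 0.4362439   0.56543414 -0.43014163  0.55222611]
tool shift mm [-5.4 -0.3  0.5] norm 5.4 tool y deg 14.44 tilt 1.18
```

View pics/c3.png

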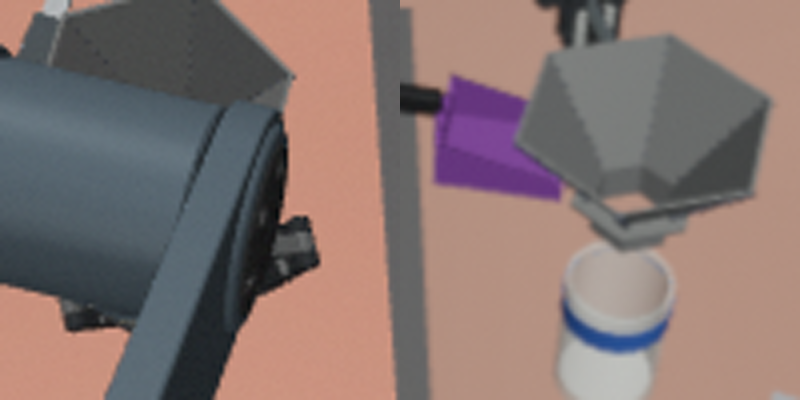

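```bash
python3 -c "
from h import *
c=cam('scene')
rim=[pix2w(c,*p,.229) for p in [(282,168),(312.75,164),(337.75,180),(333,203.25),(301.75,210),(274,190.5)]]
rim=np.array(rim);print(rim.round(3).tolist(),rim.mean(0),np.linalg.norm(rim[:3]-rim[3:],axis=1))
print('jar',pix2w(c,299.6,229.1,.095))
M=R.from_quat(status.sense()['tool_rot']).as_matrix();print(M.round(3))
# best-fit rim via reprojection incl. tilt
from scipy.optimize import least_squares
pts=np.array([(282,168),(312.75,164),(337.75,180),(333,203.25),(301.75,210),(274,190.5)])
a=np.radians(30+60*np.arange(6));H=.074*np.c_[np.cos(a),np.sin(a),0*a]
def f(p):
    Q=R.from_euler('xyz',p[3:]).apply(H)+p[:3]; W=w2pix(c,Q); D=np.linalg.norm(W[:,None]-pts,axis=2)
    return (W-pts[D.argmin(1)]).ravel()
r=least_squares(f,[.61,.02,.229,0,0,np.radians(14.5)]);print('fit',r.x[:3],np.degrees(r.x[3:]),r.cost)
r=least_squares(lambda q:f([q[0],q[1],q[2],0,0,q[3]]),[.61,.02,.229,np.radians(14.5)]);print('fit level',r.x[:3],np.degrees(r.x[3]),r.cost)
"
```

```text
[[0.562, -0.028, 0.229], [0.545, 0.043, 0.229], [0.596, 0.093, 0.229], [0.667, 0.074, 0.229], [0.689, 0.008, 0.229], [0.635, -0.047, 0.229]] [0.61573136 0.02394747 0.229     ] [0.14637798 0.14825955 0.1462729 ]
jar [0.62734188 0.02283126 0.095     ]
[[-0.009  0.968  0.25 ]
 [ 0.018  0.25  -0.968]
 [-1.    -0.004 -0.02 ]]
fit [0.6030555  0.02648236 0.21674367] [-0.24057539  1.72536866 16.15148578] 1.5064051284339501
fit level [0.60815705 0.02545096 0.2216224 ] 15.815639824000623 2.0615225756594486
```

```bash
python3 -c "
from h import *
o=[]
t=np.linspace(0,2*np.pi,60);C=np.c_[np.cos(t),np.sin(t),0*t]
for n,(x0,y0) in (('top',(170,150)),('scene',(275,205))):
    im=cv2.imread('pics/raw_%s1.png'%n)[y0:y0+57,x0:x0+50]; im=cv2.resize(im,None,fx=8,fy=8,interpolation=2)
    c=cam(n)
    for (x,y),col in (((.6065,.021),(0,255,0)),((.614,.0235),(0,0,255))):
        for z in (.095,0):
            w=((w2pix(c,C*.033+[x,y,z])-[x0,y0]+.5)*8).astype(int); cv2.polylines(im,[w],1,col,1)
    o.append(im)
cv2.imwrite('pics/ov.png',np.hstack(o))"
```

```text
(no output)
```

View pics/ov.png

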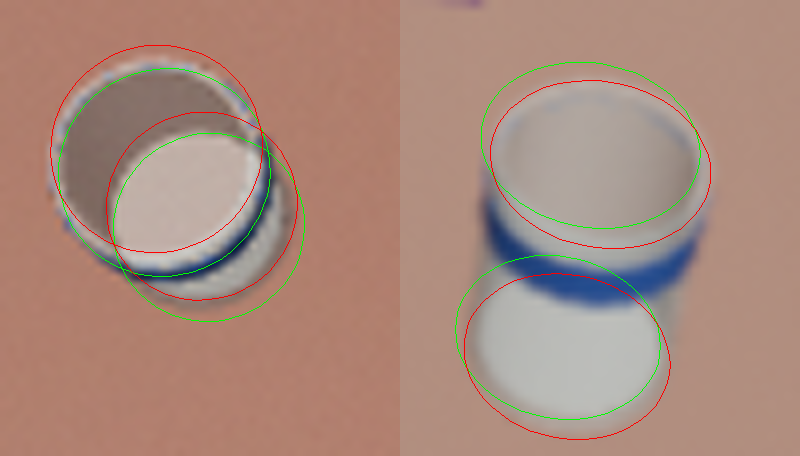

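Call:
arm_command(series=[[[10,0,1,0],[20,0,1,0],[20,0,0,0],[10,0,0,0],[6,0,0,0],[0,0,0,0]]])

```text
t: 9.1
tcp_pos: [0.515, -0.0032, 0.1284]
tool_rot: [0.436, 0.565, -0.43, 0.552]
force: [0.7, -0.7, -1.9]
finger_gap: 0.099
```

Call:
arm_command(series=[[[3,0,0,0],[2,0,0,0],[1,0,0,0],[0,0,0,0]]])

```text
t: 9.5
tcp_pos: [0.5155, -0.0035, 0.1233]
tool_rot: [0.437, 0.565, -0.43, 0.553]
force: [0.1, 0.3, -2.0]
finger_gap: 0.1
```

Call:
arm_command(series=[[[1,0,0,0],[1,0,0,0],[0,0,0,0],[0,0,0,0]]])

```text
t: 9.9
tcp_pos: [0.5154, -0.0035, 0.1216]
tool_rot: [0.436, 0.565, -0.43, 0.553]
force: [-2.9, -1.1, 3.4]
finger_gap: 0.098
```

Call:
arm_command(series=[[[1,0,0,0],[0.5,0,0,0],[0,0,0,0]]])

```text
t: 10.2
tcp_pos: [0.5151, -0.0036, 0.1209]
tool_rot: [0.436, 0.565, -0.43, 0.553]
force: [-5.5, -0.9, 11.7]
finger_gap: 0.1
```

```bash
python3 -c "
from h import *
s=status.sense();print(s['tcp_pos'],s['force'],s['ft_torque'])
S=snapshot('scene')[...,::-1];cv2.imwrite('pics/s4.png',cv2.resize(S[155:255,245:345],(600,600),interpolation=2))"
```

```text
[ 0.51511439 -0.00356147  0.12092648] [-5.47780252 -0.88961911 11.72255543] [-0.11880745  0.25883879 -0.02637106]
```

View pics/s4.png

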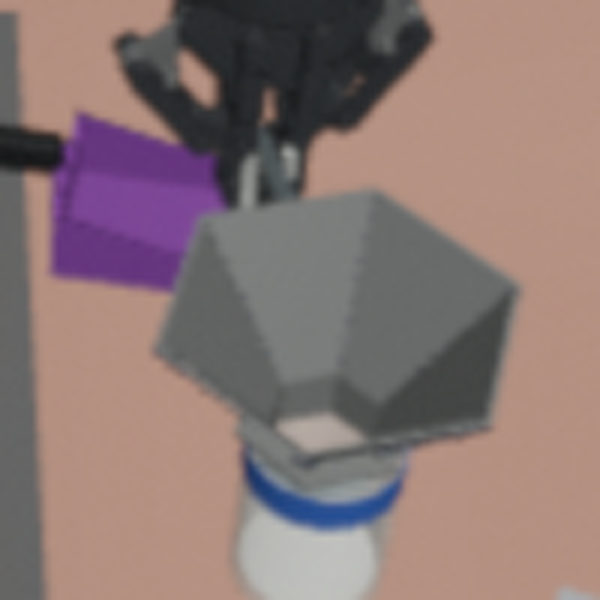

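Call:
arm_command(series=[[[-0.8,0,0,0],[0,0,0,0]]])

```text
t: 10.45
tcp_pos: [0.5153, -0.0036, 0.1212]
tool_rot: [0.436, 0.564, -0.43, 0.553]
force: [-4.5, -0.3, 7.3]
finger_gap: 0.102
```

Call:
arm_command(series=[[[0,0,0,0],[0,0,0,0],[0,0,0,0],[0,0,0,0],[-10,0,0,0],[-30,-5,0,0],[-40,-10,0,0],[-40,-10,0,0],[-40,0,0,0],[-20,0,0,0]]], jaw=100)

```text
t: 11.45
tcp_pos: [0.4937, -0.0132, 0.3048]
tool_rot: [0.437, 0.562, -0.429, 0.555]
force: [1.2, -0.7, -0.7]
finger_gap: 1.0
```

```bash
python3 -c "
from h import *
s=status.sense();print(s['q'],s['tcp_pos']);shot('wrist','w5.png',k=1.5625)
S=snapshot('scene')[...,::-1];cv2.imwrite('pics/raw_s5.png',S)
go([.35,.70,.40])
"
```

```text
[-0.26252271  0.261884    1.65635318  0.01577228  1.22852902  1.05120775] [ 0.49365462 -0.01315478  0.30483497]
tool shift mm [ -84.8   38.2 -728.1] norm 734.0 tool y deg 14.43 tilt 0.87
```

View pics/w5.png

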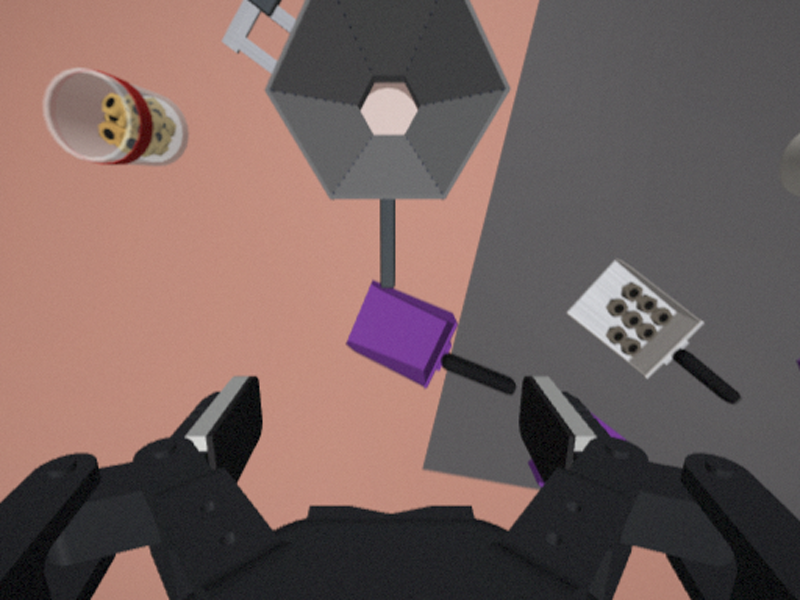

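Call:
arm_command(series=[[[-5,-2,-25,0],[-5,-6,-44,0],[-4,-6,-48,0],[-3,-7,-48,0],[-3,-7,-48,0],[-2,-7,-48,0],[-2,-7,-48,0],[-2,-7,-48,0],[-2,-7,-48,0],[-2,-7,-48,0]]])

```text
t: 12.55
tcp_pos: [0.3171, 0.4109, 0.3381]
tool_rot: [0.436, 0.565, -0.431, 0.553]
force: [0.5, -0.0, 0.6]
finger_gap: 0.999
```

Call:
arm_command(series=[[[-2,-7,-48,0],[-2,-7,-48,0],[-2,-7,-48,0],[-2,-7,-48,0],[-2,-7,-48,0],[-2,-7,-48,0],[-2,-7,-48,0],[0,-7,-26,0],[0,0,0,0]]])

```text
t: 13.45
tcp_pos: [0.1713, 0.7483, 0.3566]
tool_rot: [0.434, 0.566, -0.43, 0.554]
force: [0.2, 0.1, -0.1]
finger_gap: 0.996
```

Call:
arm_command(series=[[[0,20,-26,0],[0,30,-40,0],[0,30,-40,0],[0,30,-40,0],[0,30,-40,0],[0,30,-40,0],[0,30,-40,0],[0,30,-40,0],[0,0,0,0]]])

```text
t: 14.35
tcp_pos: [0.2711, 0.9199, 0.3063]
tool_rot: [0.48, 0.58, -0.386, 0.533]
force: [0.6, -0.5, -0.6]
finger_gap: 1.006
```

```bash
cat >> h.py <<'E'
def st():
    s=status.sense(); M=R.from_quat(s['tool_rot']).as_matrix()
    print('t',round(s['t'],2),'q',s['q'].round(3),'p',s['tcp_pos'].round(4)); print(M.round(3)); print('tilt',np.degrees(np.arccos(-M[2,0])).round(2),'az',np.degrees(np.arctan2(M[1,0],M[0,0])).round(1))
E
python3 -c "
from h import *
st()"
```

```text
t 14.35 q [1.158 1.02  0.224 0.033 1.753 2.489] p [0.2711 0.9199 0.3063]
[[ 0.028  0.968  0.248]
 [ 0.145  0.241 -0.96 ]
 [-0.989  0.063 -0.134]]
tilt 8.5 az 79.0
```

Call:
arm_command(series=[[[6,36,-31,0],[6,36,-31,0],[6,36,-31,0],[6,36,-31,0],[6,36,-31,0],[0,0,0,0]]])

```text
t: 14.95
tcp_pos: [0.3518, 0.9526, 0.2693]
tool_rot: [0.525, 0.592, -0.336, 0.512]
force: [0.5, 0.2, -0.8]
finger_gap: 0.999
```

```bash
python3 -c "
from h import *
st()"
```

```text
t 14.95 q [1.089 1.071 0.222 0.063 1.564 2.422] p [0.3518 0.9526 0.2693]
[[ 0.074  0.965  0.253]
 [ 0.277  0.224 -0.934]
 [-0.958  0.14  -0.251]]
tilt 16.67 az 75.0
```

Call:
arm_command(series=[[[9,45,-12,0],[9,45,-12,0],[9,45,-12,0],[9,45,-12,0],[9,45,-12,0],[0,0,0,0]]])

```text
t: 15.55
tcp_pos: [0.4953, 0.9359, 0.2428]
tool_rot: [0.564, 0.593, -0.291, 0.496]
force: [-0.2, -1.5, 0.2]
finger_gap: 0.999
```

```bash
python3 -c "
from h import *
st()"
```

```text
t 15.55 q [0.945 1.114 0.22  0.122 1.413 2.281] p [0.4953 0.9359 0.2428]
[[ 0.127  0.957  0.26 ]
 [ 0.38   0.196 -0.904]
 [-0.916  0.213 -0.339]]
tilt 23.63 az 71.6
```

Call:
arm_command(series=[[[11,45,0,0],[11,45,5,0],[11,45,5,0],[0,0,0,0]]])

```text
t: 15.95
tcp_pos: [0.5908, 0.9023, 0.2215]
tool_rot: [0.582, 0.591, -0.27, 0.49]
force: [0.3, -0.9, -0.2]
finger_gap: 0.999
```

```bash
python3 -c "
from h import *
st()
# scoop from wrist view w5 
p=camera_params('wrist'); T=np.eye(4); T[:3,:3]=R.from_quat([.437,.562,-.429,.555]).as_matrix(); T[:3,3]=[0.49365462,-0.01315478,0.30483497]
c=(192/np.tan(np.radians(p['fovy']/2)),p['cx'],p['cy'],T@np.array(p['mount'])); k=1.5625
n=[pix2w(c,617/k,260/k,.012),pix2w(c,568/k,312/k,.012)]; b=[pix2w(c,704/k,323/k,.04),pix2w(c,648/k,377/k,.04)]; h=[pix2w(c,680/k,355/k,.056),pix2w(c,735/k,397/k,.056)]
print('nose',np.mean(n,0),'back',np.mean(b,0),'h',h)
for a in [np.mean(n,0)-np.mean(b,0),h[0]-h[1],np.mean(n,0)-h[1]]: print(np.linalg.norm(a[:2]),np.degrees(np.arctan2(a[1],a[0])))
print('funnel centre',(pix2w(c,267/k,90/k,.156)+pix2w(c,509/k,88/k,.156))/2)
"
```

```text
t 15.95 q [0.842 1.144 0.22  0.171 1.341 2.174] p [0.5908 0.9023 0.2215]
[[ 0.156  0.951  0.265]
 [ 0.423  0.178 -0.888]
 [-0.892  0.251 -0.375]]
tilt 26.82 az 69.7
nose [ 0.51124041 -0.21694924  0.012     ] back [ 0.47430275 -0.30614275  0.04      ] h [array([ 0.47461666, -0.30009216,  0.056     ]), array([ 0.44749416, -0.37018785,  0.056     ])]
0.09653948981470332 67.50411566784202
0.07516006025326037 68.84678360390286
0.16596883814859673 67.41301427919483
funnel centre [0.61221024 0.02032864 0.156     ]
```

```bash
cat > fk.py <<'E'
from h import *
from scipy.optimize import least_squares
S=[([-1.49752,.52836,1.43377,0,1.1814,-.1785],(.15569,-.60464,.23044)),([-1.6957,-.25654,2.12632,-.00202,1.26879,-.35884],(.0856,-.20467,.32185)),([-1.67307,.13198,2.43675,.00034,.58041,-.35518],(.09092,-.20191,.16938)),([-1.60418,.33285,2.43803,-.02208,.39094,-.26708],(.10104,-.2252,.12687)),([-.26252,.26188,1.65635,.01577,1.22853,1.05121],(.49365,-.01315,.30483)),([1.158,1.02,.224,.033,1.753,2.489],(.2711,.9199,.3063)),([1.089,1.071,.222,.063,1.564,2.422],(.3518,.9526,.2693)),([.945,1.114,.22,.122,1.413,2.281],(.4953,.9359,.2428)),([.842,1.144,.22,.171,1.341,2.174],(.5908,.9023,.2215))]
Rz=lambda a:R.from_euler('z',a).as_matrix(); Ry=lambda a:R.from_euler('y',a).as_matrix()
def fk(q,k):
    A=Rz(q[0]);B=A@Ry(q[1]);C=B@Ry(q[2]);D=C@Rz(q[3]);E=D@Ry(q[4]);F=E@Rz(q[5])
    p=A@[k[0],k[1],k[2]]+B@[0,0,k[3]]+C@[k[4],0,k[5]]+E@[k[7],0,k[6]]
    return p,F
r=least_squares(lambda k:np.concatenate([fk(q,k)[0]-p for q,p in S]),[0,.11,.15,.4,0,.4,.25,0]); K=r.x
# tool = F @ M ; M constant from current state
s=status.sense(); M=fk(s['q'],K)[1].T@R.from_quat(s['tool_rot']).as_matrix(); 
M=np.array([[0,0,0],[0,0,0],[0,0,0]])+np.round(M)
lo=np.array([-3.08,-.75,.22,-1.43,0,-2.85]);hi=np.array([3.08,2.2,2.44,4.57,2.65,2.85])
def ik(p,Rt,q0):
    f=lambda q:np.r_[(fk(q,K)[0]-p)*10,(R.from_matrix(Rt.T@fk(q,K)[1]@M).as_rotvec())]
    r=least_squares(f,np.clip(q0,lo+1e-3,hi-1e-3),bounds=(lo,hi)); return r.x,np.abs(r.fun).max()
E
python3 - <<'E'
from fk import *
print('K',K.round(4),'rms mm',np.sqrt(np.mean(r.fun**2))*1e3); Rt=R.from_quat(s['tool_rot']).as_matrix()
print((fk(s['q'],K)[1].T@Rt).round(2))
ax=Rt[:,0]
for name,phi in (('A',-56.2),('B',123.8)):
    Rg=R.from_rotvec(ax*np.radians(phi)).as_matrix()@Rt
    pg=np.array([.462,-.331,.045])+.019*ax
    q,e=ik(pg,Rg,[-.8,.6,1.5,0,1.2,np.clip(-.46 if name=='A' else 2.68,-2.8,2.8)]); print(name,'grasp',q.round(2),e)
    print(Rg.round(2))
    for d in (90,120,150,165,180):
        sg=-1; Rp=R.from_rotvec(ax*np.radians(sg*d)).as_matrix()@Rg
        dR=Rp@Rg.T; ns=dR@(np.array([.381*.125,.925*.125,-.042])); nose=np.array([.612,.022,.175])
        pp=nose-ns+.019*ax
        q,e=ik(pp,Rp,[0,.6,1.5,0,1.2,q[5]]); print(d,'tcp',pp.round(3),q.round(2),e.round(4), 'nosepitch',np.degrees(np.arcsin((dR@[.381,.925,0])[2])).round(1))
E
```

```text
K [2.000e-04 1.110e-01 2.740e-01 5.880e-01 1.141e-01 3.918e-01 2.964e-01
 2.000e-04] rms mm 0.05752222954195697
[[ 0.  0. -1.]
 [-0.  1. -0.]
 [ 1.  0.  0.]]
A grasp [-1.    0.84  1.6   0.43  1.04 -0.93] 2.4490409700206328e-11
[[ 0.16  0.31  0.94]
 [ 0.42  0.84 -0.35]
 [-0.89  0.45 -0.  ]]
90 tcp [ 0.686 -0.046  0.24 ] [-0.43  0.6   1.36  0.49  1.26 -1.82] 0.0 nosepitch -22.7
120 tcp [ 0.691 -0.003  0.261] [-0.37  0.57  1.35  0.49  1.26 -2.27] 0.0 nosepitch -36.1
150 tcp [0.672 0.038 0.277] [-0.32  0.52  1.4   0.5   1.24 -2.75] 0.0 nosepitch -48.0
165 tcp [0.654 0.054 0.282] [-0.26  0.49  1.41  0.42  1.24 -2.85] 0.0815 nosepitch -51.9
180 tcp [0.633 0.066 0.284] [-0.19  0.45  1.45  0.28  1.19 -2.85] 0.2145 nosepitch -53.6
B grasp [-1.    0.84  1.6   0.43  1.04  2.21] 8.243220913053983e-12
[[ 0.16 -0.31 -0.94]
 [ 0.42 -0.84  0.35]
 [-0.89 -0.45  0.  ]]
90 tcp [ 0.686 -0.046  0.24 ] [-0.43  0.6   1.36  0.49  1.26  1.32] 0.0 nosepitch -22.7
120 tcp [ 0.691 -0.003  0.261] [-0.37  0.57  1.35  0.49  1.26  0.87] 0.0 nosepitch -36.1
150 tcp [0.672 0.038 0.277] [-0.32  0.52  1.4   0.5   1.24  0.39] 0.0 nosepitch -48.0
165 tcp [0.654 0.054 0.282] [-0.3   0.49  1.45  0.5   1.22  0.14] 0.0 nosepitch -51.9
180 tcp [0.633 0.066 0.284] [-0.29  0.46  1.5   0.5   1.2  -0.13] 0.0 nosepitch -53.6
```

```bash
cat > plan.py <<'E'
from fk import *
VMAX=.68*np.array([2.79,2.79,3.14,3.14,3.14,3.14])
def plan(wps,vmax=.046,rd=0,smooth=True):
    """wps: list of (world TCP pos, turn about tool x in rad). prints rows, rounding fed back"""
    s=status.sense(); p=np.array(s['tcp_pos']); Rt=R.from_quat(s['tool_rot']).as_matrix(); q=s['q'].copy(); rows=[]
    for P,turn in wps:
        P=np.array(P); n=int(max(np.ceil(np.linalg.norm(P-p)/vmax),np.ceil(abs(turn)/.145),1)); done=0
        for i in range(n):
            d=Rt.T@(P-p)/(n-i)*1000; d=np.round(d,rd)+0; th=round((turn-done)/(n-i),3); done+=th
            rows.append([*[float(x) if rd else int(x) for x in d],th])
            p=p+Rt@d/1000; Rt=Rt@R.from_rotvec([th,0,0]).as_matrix()
            q2,e=ik(p,Rt,q); v=np.abs(q2-q)/.1/VMAX
            if e>1e-3 or v.max()>1: print('!! row',len(rows),'err',round(e,3),'speedratio',v.round(2))
            q=q2
    for i in range(0,len(rows),10): print(rows[i:i+10])
    print('end',p.round(4),'q',q.round(2)); return p,Rt
E
python3 - <<'E'
from plan import *
ax=R.from_quat(s['tool_rot']).as_matrix()[:,0]
g=np.array([.462,-.331,.045])+.019*ax
p,Rt=plan([([.62,.72,.30],.6),([.56,.3,.36],.9),([.46,-.1,.33],.661),(g-.1*ax,0)])
print(Rt.round(3),g)
c=cam('top'); print('purple nose corner',pix2w(c,327,271,.01),'can',pix2w(c,360,130,.2))
E
```

```text
[[-29, 3, 28, 0.12], [-28, 6, 28, 0.12], [-29, 10, 26, 0.12], [-28, 13, 25, 0.12], [-29, 15, 24, 0.12], [-24, 9, 34, 0.09], [-24, 12, 33, 0.09], [-24, 15, 32, 0.09], [-24, 18, 31, 0.09], [-24, 21, 29, 0.09]]
[[-24, 23, 27, 0.09], [-24, 26, 24, 0.09], [-24, 28, 22, 0.09], [-24, 29, 19, 0.09], [-24, 32, 17, 0.09], [-18, 36, 22, 0.073], [-18, 38, 19, 0.074], [-18, 39, 16, 0.073], [-17, 40, 14, 0.074], [-18, 41, 11, 0.073]]
[[-17, 42, 7, 0.074], [-18, 42, 4, 0.073], [-17, 43, 1, 0.074], [-18, 42, -1, 0.073], [10, 40, -10, 0.0], [9, 40, -10, 0.0], [10, 40, -10, 0.0], [9, 40, -10, 0.0], [10, 40, -11, 0.0], [9, 41, -10, 0.0]]
[[10, 40, -11, 0.0], [9, 41, -10, 0.0]]
end [ 0.449  -0.3657  0.1174] q [-1.06  0.72  1.52  0.37  1.24  2.25]
[[ 0.156 -0.309 -0.938]
 [ 0.423 -0.837  0.346]
 [-0.892 -0.451  0.   ]] [ 0.46496736 -0.32295692  0.02804407]
purple nose corner [ 0.35016523 -0.32875515  0.01      ] can [ 0.67306737 -0.37460802  0.2       ]
```

Call:
arm_command(series=[[[-29,3,28,0.12],[-28,6,28,0.12],[-29,10,26,0.12],[-28,13,25,0.12],[-29,15,24,0.12],[-24,9,34,0.09],[-24,12,33,0.09],[-24,15,32,0.09],[-24,18,31,0.09],[-24,21,29,0.09]]], jaw=60)

```text
t: 16.95
tcp_pos: [0.5838, 0.5138, 0.3327]
tool_rot: [0.748, 0.38, -0.528, 0.131]
force: [0.9, -0.7, 0.5]
finger_gap: 0.594
```

Call:
arm_command(series=[[[-24,23,27,0.09],[-24,26,24,0.09],[-24,28,22,0.09],[-24,29,19,0.09],[-24,32,17,0.09],[-18,36,22,0.073],[-18,38,19,0.074],[-18,39,16,0.073],[-17,40,14,0.074],[-18,41,11,0.073]]])

```text
t: 17.95
tcp_pos: [0.5028, 0.081, 0.3448]
tool_rot: [0.739, 0.139, -0.635, -0.176]
force: [0.3, 0.5, -0.2]
finger_gap: 0.601
```

Call:
arm_command(series=[[[-17,42,7,0.074],[-18,42,4,0.073],[-17,43,1,0.074],[-18,42,-1,0.073],[10,40,-10,0],[9,40,-10,0],[10,40,-10,0],[9,40,-10,0],[10,40,-11,0],[9,41,-10,0]]])

```text
t: 18.95
tcp_pos: [0.4546, -0.2957, 0.1689]
tool_rot: [0.706, 0.044, -0.648, -0.281]
force: [0.5, -0.5, -0.1]
finger_gap: 0.6
```

Call:
arm_command(series=[[[10,40,-11,0],[9,41,-10,0],[0,0,0,0],[0,0,0,0]]])

```text
t: 19.35
tcp_pos: [0.4522, -0.3614, 0.1151]
tool_rot: [0.705, 0.045, -0.649, -0.282]
force: [-1.1, 0.7, 0.4]
finger_gap: 0.602
```

```bash
python3 - <<'E'
from h import *
st(); c=shot('wrist','w6a.png'); t=snapshot('top')[...,::-1]; cv2.imwrite('pics/raw_t6.png',t)
a=cv2.imread('pics/w6a.png'); o=np.zeros((384,800,3),np.uint8); o[:,:512]=a
o[:288,512:]=cv2.resize(t[180:270,270:360],(288,288),interpolation=2)
for P in ([.462,-.331,.056],[.443,-.3686,.056],[.475,-.300,.056]):
    u=w2pix(c,P)[0]; print(P,u.round(1)); cv2.circle(o,tuple(int(x) for x in u),3,(0,255,0),1) if 0<u[0]<512 and 0<u[1]<384 else 0
cv2.imwrite('pics/w6.png',o)
E
```

```text
t 19.35 q [-1.052  0.728  1.518  0.375  1.24   2.251] p [ 0.4522 -0.3614  0.1151]
[[ 0.154 -0.303 -0.94 ]
 [ 0.429 -0.837  0.34 ]
 [-0.89  -0.456  0.001]]
tilt 27.12 az 70.2
[0.462, -0.331, 0.056] [251.7 209.7]
[0.443, -0.3686, 0.056] [259.4 167.4]
[0.475, -0.3, 0.056] [249.6 236.5]
```

View pics/w6.png

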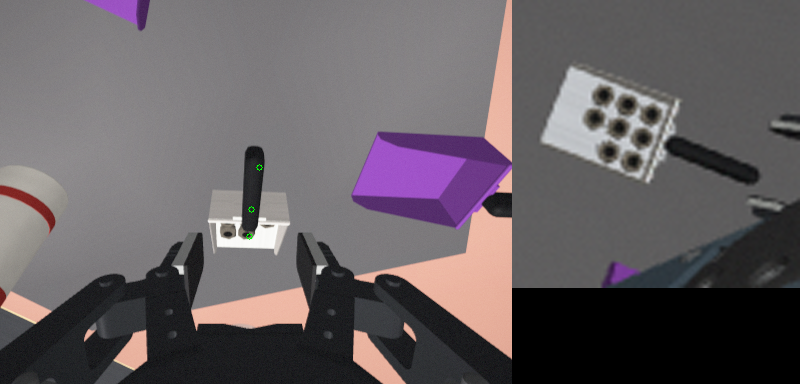

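```bash
python3 - <<'E'
from plan import *
c=cam('wrist'); e=pix2w(c,254.5,149,.056); b=pix2w(c,248.5,226,.056); d=b-e; print(e,b,np.linalg.norm(d),np.degrees(np.arctan2(d[1],d[0])))
u=d/np.linalg.norm(d); g0=e+.045*u; print('grip from end',g0)
ax=R.from_quat(s['tool_rot']).as_matrix()[:,0]
g=np.array([g0[0],g0[1],.045])+.019*ax
plan([(g,-.025)],vmax=.03,rd=0)
E
```

```text
[ 0.44177482 -0.382317    0.056     ] [ 0.47174318 -0.31129004  0.056     ] 0.07709041716889137 67.12369446951801
grip from end [ 0.45926826 -0.34085642  0.056     ]
[[23, 3, 0, -0.006], [23, 4, 0, -0.006], [23, 3, 0, -0.007], [23, 4, 0, -0.006]]
end [ 0.4624 -0.3329  0.0281] q [-1.01  0.85  1.58  0.42  1.06  2.17]
```

```bash
python3 - <<'E'
from plan import *
ax=R.from_quat(s['tool_rot']).as_matrix()[:,0]
plan([(np.array([.4625,-.332,.046])+.019*ax,.03)],vmax=.022,rd=0)
E
```

```text
[[19, 1, 0, 0.006], [19, 1, 0, 0.006], [19, 1, 0, 0.006], [19, 1, 0, 0.006], [19, 1, 0, 0.006]]
end [ 0.4654 -0.324   0.0295] q [-1.    0.84  1.59  0.43  1.05  2.23]
```

Call:
arm_command(series=[[[19,1,0,0.006],[19,1,0,0.006],[19,1,0,0.006],[19,1,0,0.006],[15,1,0,0.006],[4,0,0,0],[0,0,0,0]]])

```text
t: 20.15
tcp_pos: [0.4649, -0.3245, 0.0286]
tool_rot: [0.701, 0.035, -0.65, -0.292]
force: [0.3, 0.8, 0.7]
finger_gap: 0.601
```

Call:
arm_command(series=[[[0,0,0,0],[0,0,0,0],[0,0,0,0],[0,0,0,0],[0,0,0,0],[0,0,0,0],[0,0,0,0]]], jaw=0, force=110)

```text
t: 20.85
tcp_pos: [0.4651, -0.3263, 0.0292]
tool_rot: [0.702, 0.034, -0.649, -0.292]
force: [-0.3, -2.2, 5.6]
finger_gap: 0.145
```

```bash
python3 -c "
from h import *
st();s=status.sense();print(s['finger_gap'],s['force'])
cv2.imwrite('pics/raw_t7.png',snapshot('top')[...,::-1]);cv2.imwrite('pics/raw_s7.png',snapshot('scene')[...,::-1])"
```

```text
t 20.85 q [-1.005  0.843  1.591  0.428  1.05   2.235] p [ 0.4651 -0.3263  0.0292]
[[ 0.156 -0.332 -0.931]
 [ 0.426 -0.827  0.366]
 [-0.891 -0.454  0.013]]
tilt 27.0 az 69.9
0.14462819738778965 [-0.33699498 -2.18305369  5.62256433]
```

```bash
cat > pour.py <<'E'
from plan import *
C=np.array([.612,.0215]); 
def frame(Rt):  # scoop axes at grasp: level, az from jaw axis
    z=Rt[:,2]; y=-np.array([-z[0],-z[1],0])*1.; y=np.array([z[0],z[1],0]); y/=np.linalg.norm(y); x=np.array([y[1],-y[0],0]); return np.c_[x,y,[0,0,1]]
E
python3 - <<'E'
from pour import *
Rt=R.from_quat(s['tool_rot']).as_matrix(); F=frame(Rt); print(F.round(3))
ax=Rt[:,0]; up=s['tcp_pos']+[0,0,.165]
H=F@[.125,.020,-.0425]
t0=np.r_[C,.1875]-H+.019*ax
print('target',t0)
plan([(up,0),(t0,0)],vmax=.028)
E
```

```text
[[ 0.366 -0.931  0.   ]
 [ 0.931  0.366  0.   ]
 [ 0.     0.     1.   ]]
target [ 0.5878106  -0.09404325  0.21307032]
[[-25, -12, 0, 0.0], [-24, -13, 0, 0.0], [-25, -12, 1, 0.0], [-24, -13, 0, 0.0], [-25, -12, 1, 0.0], [-24, -13, 0, 0.0], [10, -24, -3, 0.0], [10, -24, -3, 0.0], [10, -24, -3, 0.0], [10, -24, -3, 0.0]]
[[10, -24, -3, 0.0], [10, -24, -3, 0.0], [10, -24, -3, 0.0], [10, -24, -3, 0.0], [11, -25, -2, 0.0], [10, -24, -3, 0.0]]
end [ 0.5878 -0.0944  0.2132] q [-0.58  0.54  1.59  0.5   1.18  2.71]
```

Call:
arm_command(series=[[[-4,-2,0,0],[-9,-4,0,0],[-15,-7,0,0],[-21,-11,0,0],[-25,-12,1,0],[-24,-13,0,0],[-22,-11,0,0],[-15,-8,0,0],[-8,-4,1,0],[-4,-3,0,0]]])

```text
t: 21.95
tcp_pos: [0.4648, -0.3255, 0.1945]
tool_rot: [0.701, 0.034, -0.649, -0.292]
force: [-0.1, 0.1, -3.1]
finger_gap: 0.141
```

Call:
arm_command(series=[[[2,-5,0,0],[4,-11,-1,0],[7,-17,-2,0],[10,-24,-3,0],[11,-27,-3,0],[11,-27,-4,0],[11,-27,-4,0],[11,-27,-4,0],[10,-24,-3,0],[7,-17,-2,0]]])

```text
t: 22.95
tcp_pos: [0.5704, -0.1246, 0.2112]
tool_rot: [0.7, 0.036, -0.651, -0.292]
force: [1.5, -0.1, -1.9]
finger_gap: 0.145
```

```bash
python3 - <<'E'
from pour import *
st(); print(s['force'],s['finger_gap'])
Rt=R.from_quat(s['tool_rot']).as_matrix(); F=frame(Rt); ax=Rt[:,0]
cs=cam('scene'); im=snapshot('scene')[...,::-1].copy(); cv2.imwrite('pics/raw_s8.png',im)
g=s['tcp_pos']-.019*ax
B=np.array([[.125,.037,-.0425],[.125,-.037,-.0425],[.033,-.037,-.0425],[.033,.037,-.0425],[.033,.037,-.005],[.033,-.037,-.005]])
w=w2pix(cs,(F@B.T).T+g); print('pred px',w.round(1).tolist())
x0,y0,k=220,120,6
c=cv2.resize(im[y0:y0+90,x0:x0+130],None,fx=k,fy=k,interpolation=2)
for u in w: cv2.circle(c,tuple(int(v) for v in (u-[x0,y0]+.5)*k),3,(0,255,0),1)
cv2.imwrite('pics/s8.png',c)
H=F@[.125,.020,-.0425]
wps=[(np.r_[C,.1875]-H+.019*ax,0)]; tot=0
for i in range(22):
    th=-np.pi/22; tot+=th; z=.1865-.015*(i+1)/22
    wps.append((np.r_[C,z]-R.from_rotvec(ax*tot).apply(H)+.019*ax,th))
plan(wps,vmax=.028)
E
```

```text
t 22.95 q [-0.639  0.537  1.593  0.485  1.206  2.658] p [ 0.5704 -0.1246  0.2112]
[[ 0.151 -0.33  -0.932]
 [ 0.431 -0.826  0.363]
 [-0.89  -0.456  0.018]]
tilt 27.14 az 70.7
[ 1.49618567 -0.09229747 -1.93215861] 0.14490287519105505
pred px [[291.6, 187.1], [280.8, 208.7], [242.2, 196.4], [254.6, 176.0], [255.2, 164.0], [242.4, 184.4]]
[[7, -15, -3, 0.0], [7, -14, -3, 0.0], [1, -3, -13, -0.143], [1, -4, -13, -0.143], [0, -3, -12, -0.143], [1, -3, -13, -0.143], [0, -4, -13, -0.143], [1, -3, -12, -0.143], [1, -4, -13, -0.143], [0, -3, -13, -0.143]]
[[1, -4, -12, -0.143], [1, -3, -13, -0.143], [0, -4, -12, -0.143], [1, -3, -13, -0.143], [1, -4, -12, -0.143], [0, -4, -13, -0.143], [1, -3, -13, -0.143], [0, -4, -12, -0.143], [1, -4, -13, -0.143], [1, -4, -12, -0.143]]
[[0, -4, -13, -0.143], [1, -3, -13, -0.143], [1, -4, -13, -0.143], [0, -4, -13, -0.143]]
end [0.6126 0.0719 0.2818] q [-0.29  0.43  1.55  0.52  1.19 -0.13]
```

View pics/s8.png

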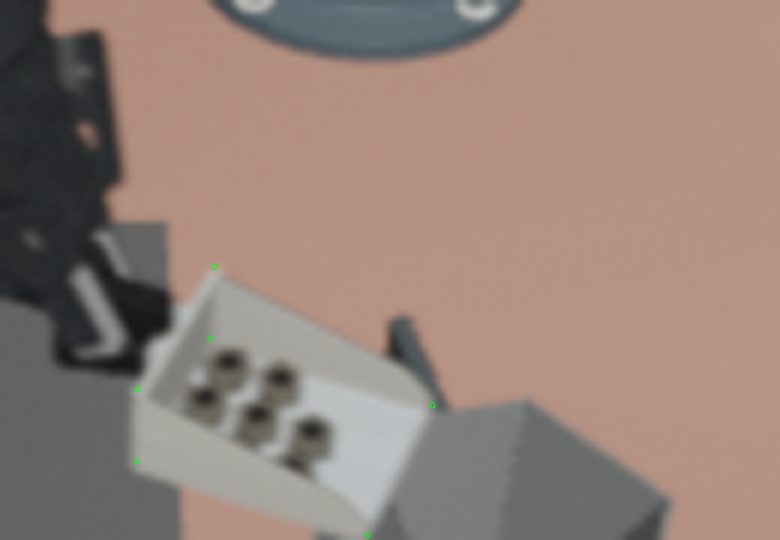

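Call:
arm_command(series=[[[7,-15,-3,0],[6,-10,-2,0],[1,-4,-3,-0.03],[1,-4,-12,-0.12],[1,-3,-13,-0.143],[1,-4,-13,-0.143],[0,-3,-12,-0.143],[1,-3,-13,-0.143],[0,-4,-13,-0.143],[1,-3,-12,-0.143]]])

```text
t: 24.0
tcp_pos: [0.6723, -0.0773, 0.2325]
tool_rot: [0.755, 0.345, -0.551, 0.085]
force: [-0.1, -0.6, -2.2]
finger_gap: 0.144
```

Call:
arm_command(series=[[[1,-4,-13,-0.143],[0,-3,-13,-0.143],[1,-4,-12,-0.143],[1,-3,-13,-0.143],[0,-4,-12,-0.143],[1,-3,-13,-0.143],[1,-4,-12,-0.143],[0,-4,-13,-0.143],[1,-3,-13,-0.143],[0,-4,-12,-0.143]]])

```text
t: 25.0
tcp_pos: [0.671, 0.0343, 0.2792]
tool_rot: [0.514, 0.622, -0.189, 0.559]
force: [0.3, -0.3, -2.1]
finger_gap: 0.145
```

Call:
arm_command(series=[[[1,-4,-13,-0.143],[1,-4,-12,-0.143],[0,-4,-13,-0.143],[1,-3,-13,-0.143],[1,-4,-13,-0.143],[0,-2,-7,-0.08],[0,0,0,0],[0,0,0,0],[0,0,0,0]]])

```text
t: 25.9
tcp_pos: [0.6074, 0.0667, 0.2796]
tool_rot: [0.26, 0.647, 0.064, 0.714]
force: [0.0, 0.6, -1.7]
finger_gap: 0.15
```

```bash
python3 - <<'E'
from h import *
st(); print(status.sense()['force'])
S=snapshot('scene')[...,::-1]; T=snapshot('top')[...,::-1]; W=snapshot('wrist')[...,::-1]
for n,i in zip('STW',(S,T,W)): cv2.imwrite('pics/raw_%s9.png'%n,i)
o=np.zeros((600,800,3),np.uint8)
o[:360,:480]=cv2.resize(S[130:250,220:380],(480,360),interpolation=2)
o[:320,480:]=cv2.resize(W,(320,240))[:,:].repeat(1,0) if 0 else cv2.resize(W,(320,320))
o[360:,:400]=cv2.resize(T[120:216,120:280],(400,240),interpolation=2)
o[360:,400:]=cv2.resize(S[205:265,265:365],(400,240),interpolation=2)
cv2.imwrite('pics/c9.png',o)
E
```

```text
t 25.9 q [-0.305  0.428  1.568  0.515  1.176 -0.226] p [0.6074 0.0667 0.2796]
[[ 0.155  0.246  0.957]
 [ 0.428  0.856 -0.29 ]
 [-0.891  0.454  0.027]]
tilt 27.05 az 70.1
[ 0.04009338  0.58950935 -1.66644953]
```

View pics/c9.png

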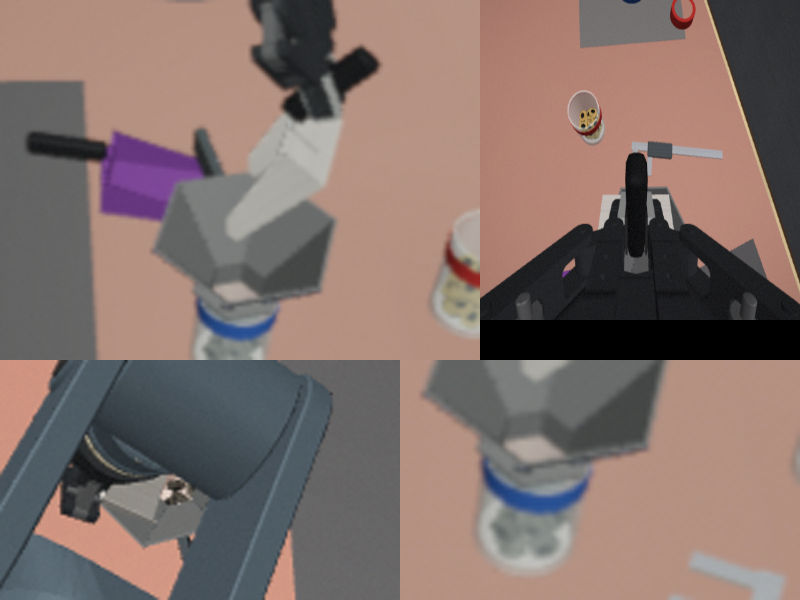

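```bash
python3 - <<'E'
from pour import *
F=[]
for i in range(8):
    im=snapshot('top'); F.append(status.sense()['force'])
F=np.array(F); print(F.mean(0),F.std(0))
Rt=R.from_quat(s['tool_rot']).as_matrix(); ax=Rt[:,0]
p=s['tcp_pos']; up=p+[0,.01,.05]
# place: original grasp pose was [.4651,-.3263,.0292], total turn back = ?
R0=R.from_quat([0.702,0.034,-0.649,-0.292]).as_matrix(); rv=R.from_matrix(Rt.T@R0).as_rotvec(); print('turn back',rv)
hov=np.array([.4651,-.3263,.0292+.12])
plan([(up,0),([.66,.02,.31],.9),([.62,-.1,.30],1.0),([.55,-.2,.25],rv[0]-1.9 if rv[0]>0 else 2*np.pi+rv[0]-1.9),(hov,0)],vmax=.04)
E
```

```text
[ 0.02692725 -0.15681335 -1.48154558] [0.5852432  0.38309195 0.55446107]
turn back [-3.05126914e+00  1.08460781e-03 -2.62111517e-03]
[[-20, 16, -1, 0.0], [-20, 15, 0, 0.0], [0, -6, 9, 0.129], [0, -5, 10, 0.129], [0, -4, 11, 0.128], [0, -2, 11, 0.129], [0, -1, 12, 0.128], [0, 1, 11, 0.129], [1, 2, 12, 0.128], [-7, -11, 13, 0.143]]
[[-7, -9, 14, 0.143], [-7, -7, 15, 0.143], [-7, -5, 16, 0.143], [-7, -2, 17, 0.143], [-7, 0, 17, 0.143], [-7, 3, 16, 0.142], [-1, 0, 13, np.float64(0.133)], [-1, 2, 13, np.float64(0.133)], [-1, 4, 13, np.float64(0.133)], [-1, 5, 12, np.float64(0.133)]]
[[-1, 7, 11, np.float64(0.133)], [-1, 8, 10, np.float64(0.133)], [-1, 10, 9, np.float64(0.133)], [-1, 11, 7, np.float64(0.134)], [0, 12, 6, np.float64(0.133)], [-1, 12, 5, np.float64(0.134)], [5, 36, 6, 0.0], [4, 36, 6, 0.0], [5, 35, 6, 0.0], [4, 36, 7, 0.0]]
[[5, 35, 6, 0.0]]
end [ 0.4656 -0.3261  0.1492] q [-1.    0.66  1.55  0.39  1.26  2.33]
```

Call:
arm_command(series=[[[-20,16,-1,0],[-20,15,0,0],[0,-6,9,0.129],[0,-5,10,0.129],[0,-4,11,0.128],[0,-2,11,0.129],[0,-1,12,0.128],[0,1,11,0.129],[1,2,12,0.128],[-7,-11,13,0.143]]])

```text
t: 27.45
tcp_pos: [0.6555, 0.0029, 0.3079]
tool_rot: [0.582, 0.593, -0.268, 0.488]
force: [0.7, -0.5, -1.8]
finger_gap: 0.146
```

Call:
arm_command(series=[[[-7,-9,14,0.143],[-7,-7,15,0.143],[-7,-5,16,0.143],[-7,-2,17,0.143],[-7,0,17,0.143],[-7,3,16,0.142],[-1,0,13,0.133],[-1,2,13,0.133],[-1,4,13,0.133],[-1,5,12,0.133]]])

```text
t: 28.45
tcp_pos: [0.591, -0.1408, 0.2803]
tool_rot: [0.76, 0.283, -0.585, 0.002]
force: [-0.2, 0.6, -1.4]
finger_gap: 0.147
```

Call:
arm_command(series=[[[-1,7,11,0.133],[-1,8,10,0.133],[-1,10,9,0.133],[-1,11,7,0.134],[0,12,6,0.133],[-1,12,5,0.134],[5,36,6,0],[4,36,6,0],[5,35,6,0],[4,36,7,0]]])

```text
t: 29.45
tcp_pos: [0.4817, -0.3028, 0.1689]
tool_rot: [0.702, 0.034, -0.649, -0.291]
force: [0.6, -0.4, -2.4]
finger_gap: 0.143
```

Call:
arm_command(series=[[[5,35,6,0],[0,0,0,0],[0,0,0,0]]])

```text
t: 29.75
tcp_pos: [0.4655, -0.3267, 0.1489]
tool_rot: [0.701, 0.034, -0.649, -0.293]
force: [0.6, 0.3, -0.5]
finger_gap: 0.144
```

```bash
python3 - <<'E'
from pour import *
st(); print(s['force'])
ct=cam('top'); S=snapshot('scene'); T=snapshot('top'); np.save('T.npy',T); np.save('S.npy',S)
# funnel bore in top image
W=w2pix(ct,[[.612,.0215,.156],[.612,.0215,.095],[.612,.0215,.03]]); print('px rim/bore/floor',W.round(1))
u,v=W[1].round().astype(int); print('bore gray'); print(cv2.cvtColor(T,cv2.COLOR_RGB2GRAY)[v-9:v+10,u-9:u+10])
print('red-blue'); print((T[v-9:v+10,u-9:u+10,0].astype(int)-T[v-9:v+10,u-9:u+10,2]))
# scoop floor as now seen by scene camera
cs=cam('scene'); Rt=R.from_quat(s['tool_rot']).as_matrix(); F=frame(Rt); g=s['tcp_pos']-.019*Rt[:,0]
for n,c,I in (('scene',cs,S),('top',ct,T)):
    B=np.array([[.122,.033,-.04],[.122,-.033,-.04],[.038,-.033,-.04],[.038,.033,-.04]]); w=w2pix(c,(F@B.T).T+g).astype(np.float32)
    q=cv2.warpPerspective(cv2.cvtColor(I,cv2.COLOR_RGB2GRAY),cv2.getPerspectiveTransform(w,np.float32([[0,0],[15,0],[15,18],[0,18]])),(16,19)); print(n,'scoop floor (row0=nose)'); print(q)
plan([([.4651,-.3263,.0312],0)],vmax=.025)
E
```

```text
t 29.75 q [-1.005  0.662  1.547  0.388  1.259  2.333] p [ 0.4655 -0.3267  0.1489]
[[ 0.155 -0.332 -0.93 ]
 [ 0.428 -0.826  0.366]
 [-0.89  -0.455  0.015]]
tilt 27.09 az 70.1
[ 0.63438025  0.28394166 -0.52911922]
px rim/bore/floor [[185.6 163.4]
 [189.9 168.8]
 [193.8 173.8]]
bore gray
[[ 69  68  68  70  70  69  69  68  68  69  69  66  63  65  65  62  64  65
   63]
 [ 67  57  69  69  68  66  67  68  60  57  51  47  58  64  64  64  64  66
   66]
 [ 65  65  67  67  62  60  53  50  51  47  49  49  52  61  62  62  64  66
   63]
 [ 64  67  56  49  50  48  48  51  51  52  68  89 104  90  65  65  64  65
   63]
 [ 65  66  50  45  49  53  68  87  89 121 126 126 125 126  93  65  62  63
   63]
 [ 64  61  42  41  84 120 123 126 127 126 126 127 127 127 128  91  62  62
   64]
 [ 66  60  43  39 116 124 124 125 128 126 124 137 152 160 132  64  49  59
   51]
 [ 65  48  42  60 119 123 123 124 131 159 186 187 188 189 130  59  53  66
   83]
 [ 66  45  41  98 121 122  94  78  90  68  59  89 120 181 161  86  50  65
   83]
 [ 62  43  41  95 121 111  62  60  62  58  51  61  62 119  95  90  51  75
   86]
 [ 5
[... 3943 characters left out ...]
]
 [163 194 192 195 195 195 196 193 190 192 193 197 192 193 194 161]
 [162 195 192 195 194 195 196 194 191 193 193 196 194 193 193 151]
 [160 195 193 197 195 196 196 194 191 194 194 197 193 194 195 161]
 [166 196 194 196 196 195 196 195 189 195 194 197 192 192 194 154]
 [153 197 193 198 196 195 195 196 191 196 194 197 194 192 194 154]
 [155 197 196 199 196 197 197 197 191 196 196 197 195 194 194 149]
 [159 197 196 200 196 196 198 196 191 197 196 197 194 194 196 171]
 [131 181 174 174 182 159 178 169 171 174 176 177 179 166 185 139]]
[[21, 11, 0, 0.0], [21, 11, 0, 0.0], [21, 11, 0, 0.0], [21, 11, 0, 0.0], [21, 11, -1, 0.0]]
end [ 0.4652 -0.3268  0.0313] q [-1.01  0.84  1.59  0.43  1.06  2.24]
```

```bash
python3 - <<'E'
from h import *
S=np.load('S.npy'); A=cv2.imread('pics/raw_s5.png')[...,::-1]
cs=cam('scene'); W=w2pix(cs,[[.612,.0215,.156],[.612,.0215,.095],[.612,.0215,.073],[.612,.0215,.005]]); print(W.round(1))
g=lambda I:cv2.cvtColor(np.ascontiguousarray(I),cv2.COLOR_RGB2GRAY)[182:262,262:346].astype(int)
D=abs(g(S)-g(A)); m=(D>18).astype(np.uint8); 
print('rows 182.., cols 262..');
for i in range(0,80,2): print(182+i,''.join('#' if m[i:i+2,j:j+2].any() else '.' for j in range(0,84,2)))
u,v=W[1].round().astype(int); print(cv2.cvtColor(S,cv2.COLOR_RGB2GRAY)[v-8:v+14,u-9:u+10])
E
```

```text
[[301.6 206.9]
 [298.7 224.2]
 [297.6 230. ]
 [294.7 247. ]]
rows 182.., cols 262..
182 ..........................................
184 ..........................................
186 ..........................................
188 ..........................................
190 ..........................................
192 ..........................................
194 ..........................................
196 ..........................................
198 ..........................................
200 ..........................................
202 ..........................................
204 ..........................................
206 ..........................................
208 ..........................................
210 ..........................................
212 ..........................................
214 ..........................................
216 ..........................................
218 ..........................................
220 ..........................................
222 ..........................................
224 .........................
[... 1946 characters left out ...]
 164 164 161 158 152 142 136 133 125 117 105
   95]
 [123 126 125 120 113 126 137 140 139 133 124 117 107 103 102  97  96  89
   86]
 [115 123 124 112 106 109 102  98 100  98  98 103 106 111 121 124 123 112
  107]
 [109 115 120 108  94  93  85  87 111 122 123 125 125 125 125 128 127 125
  125]
 [117 109 109 116 111 108 103 105 119 125 127 126 126 126 126 125 123 124
  123]
 [125 121 112 112 116 122 123 124 124 123 124 122 122 124 123 121 122 124
  120]
 [102 122 124 118 111 116 120 123 122 120 120 120 120 124 130 133 140 146
  140]
 [ 71  92 111 118 113 112 115 120 126 129 135 141 144 147 147 149 148 144
  127]
 [ 63  69  73  84 101 116 126 132 137 143 146 147 150 149 148 145 132 115
   94]]
```

Call:
arm_command(series=[[[20,10,0,0],[25,13,0,0],[25,13,0,0],[20,11,-1,0],[10,5,0,0],[3,2,0,0],[0,0,0,0],[0,0,0,0]]])

```text
t: 30.65
tcp_pos: [0.4652, -0.3276, 0.0341]
tool_rot: [0.702, 0.034, -0.649, -0.291]
force: [-0.1, 0.5, -0.7]
finger_gap: 0.148
```

Call:
arm_command(series=[[[2,1,0,0],[1.5,0.7,0,0],[0,0,0,0],[0,0,0,0]]])

```text
t: 31.05
tcp_pos: [0.4647, -0.3273, 0.0294]
tool_rot: [0.702, 0.034, -0.649, -0.292]
force: [-0.0, -1.0, 0.2]
finger_gap: 0.143
```

Call:
arm_command(series=[[[0.9,0.5,0,0],[0,0,0,0],[0,0,0,0]]])

```text
t: 31.35
tcp_pos: [0.4646, -0.3275, 0.0292]
tool_rot: [0.702, 0.035, -0.649, -0.292]
force: [-1.8, -1.3, 5.1]
finger_gap: 0.144
```

Contact force is now 5 N, so the scoop is on the bench. Next I'll release and back off along the tool axis.

Call:
arm_command(series=[[[0,0,0,0],[0,0,0,0],[0,0,0,0],[0,0,0,0],[0,0,0,0],[-10,0,0,0],[-25,0,0,0],[-40,0,0,0],[-40,0,0,0],[-40,0,0,0]]], jaw=60)

```text
t: 32.35
tcp_pos: [0.4401, -0.3941, 0.168]
tool_rot: [0.701, 0.034, -0.65, -0.292]
force: [0.7, -0.2, -1.2]
finger_gap: 0.602
```

Call:
arm_command(series=[[[-40,0,0,0],[-20,0,0,0],[0,0,0,0],[0,0,0,0],[0,0,0,0],[0,0,0,0]]])

```text
t: 32.95
tcp_pos: [0.4311, -0.4175, 0.218]
tool_rot: [0.7, 0.036, -0.65, -0.293]
force: [-0.2, 0.1, -0.1]
finger_gap: 0.603
```

```bash
python3 - <<'E'
from h import *
st(); print(status.sense()['finger_gap'],status.sense()['force'])
T=snapshot('top'); S=snapshot('scene'); g=lambda I:cv2.cvtColor(np.ascontiguousarray(I),cv2.COLOR_RGB2GRAY).astype(int)
for n,I in (('top',T),('scene',S)):
    A=cv2.imread('pics/raw_%s1.png'%n)[...,::-1]; m=(abs(g(I)-g(A))>25); print(n)
    for i in range(60,330,8): print(i,''.join('#' if m[i:i+8,j:j+8].mean()>.15 else '.' for j in range(0,512,8)))
# scoop segmentation on top
hsv=cv2.cvtColor(T,cv2.COLOR_RGB2HSV); k=((hsv[...,1]<40)&(hsv[...,2]>150))[190:245,270:350]; 
for I,l in ((cv2.imread('pics/raw_top1.png')[...,::-1],'before'),(T,'after')):
    h=cv2.cvtColor(np.ascontiguousarray(I),cv2.COLOR_RGB2HSV); k=((h[...,1]<40)&(h[...,2]>140))[190:245,270:350].astype(np.uint8); print(l,k.sum(),cv2.minAreaRect(cv2.findNonZero(k)))
E
```

```text
t 32.95 q [-1.122  0.636  1.36   0.331  1.498  2.313] p [ 0.4311 -0.4175  0.218 ]
[[ 0.152 -0.331 -0.931]
 [ 0.431 -0.826  0.364]
 [-0.889 -0.457  0.017]]
tilt 27.2 az 70.6
0.6026778588890745 [-0.21324486  0.05230199 -0.12183413]
top
60 ................................................................
68 ................................................................
76 ................................................................
84 ................................................................
92 ................................................................
100 ................................................................
108 ................................................................
116 ................................................................
124 ................................................................
132 ......................###.......................................
140 ....................######......................................
148 ....................#######.....................................
156 ............#.......#######............
[... 3348 characters left out ...]
...........................................................
284 ................................................................
292 ................................................................
300 ................................................................
308 ................................................................
316 ................................................................
324 ................................................................
before 559 ((30.952056884765625, 27.79452133178711), (37.92133331298828, 26.80242347717285), 20.556045532226562)
after 884 ((30.773582458496094, 28.792449951171875), (38.18622970581055, 26.647947311401367), 15.945395469665527)
```

```bash
python3 -c "
from h import *
print(ticket.sign_off())"
```

```text
the job is handed in; nothing more can be done
None
```

The job is done and handed in at about 33 s of the 72 s allowed. The funnel sits in the blue-banded jar, the nuts are in that jar, and the empty scoop stands back on the bench, released.

**How it went:**
- **Funnel:** I moved it by its handle and set it down with about 12 N of contact. The picture afterwards showed it sitting flat.
- **Tipping:** The moves could not tilt the tool directly. I pushed the arm against its reach limit to lean the tool 27°. I then gripped the scoop level and turned 180° about the leaning tool axis over the funnel, which brings the nose down about 53°.
- **Scoop:** I reversed the turn and lowered the scoop to about 5 N of contact where it had stood. Then I released it and backed away.

**Last checks:**
- The scoop floor is bare in both the top and scene images.
- Comparing scene images before and after the pour shows nothing changed in the visible part of the funnel. The only difference is nuts low in the jar.
- Comparing the final images with the first ones shows no movement of the full jar, the spray can or the caliper.
- The scoop is within about 3 mm of its start, though one outline fit puts its heading about 4.6° off. The nuts were in that outline before, so part of this may be measurement error.

**Not confirmed:** I did not count the eight nuts one by one in the jar. I infer all eight from the empty scoop, the clear view into the funnel and no stray nuts in view. I had used all 12 picture views by the pour, so these checks compare pixel values rather than pictures I looked at.

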